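# Cull the miscut specimen plug, then drop the cover on its locating pin and hold it pressed

### The job

One of the four amber resin plugs in the curing fixture was cut too long and stands up out of the white deck: take that one out and leave it in the red reject tray, and leave the other three in their wells. Then take the blue cover by its black handle, slide it square over the deck until the locating pin underneath finds the hole and the cover drops flat on the deck, and press it with the sprung deck down to the stop. Finish there, still gripping the handle and holding the cover pressed down; disturb nothing else on the bench.

Things in the scene. Friction and masses are not known exactly. Their poses are not given: they have to be found in the camera images.
- fixture: Curing fixture fixed to the bench: grey base 176 x 186 mm (x, y) with a blue rim 30 mm high, and in it a white sprung deck with four wells and a steel locating pin. Origin at the centre of the underside, z up.
- pin_mid (a point): Middle of the pin's range, at the height of its tip, 61 mm over the bench and 13 mm over the resting deck. The upright steel pin (9 mm thick, nose tapering to 3.6 mm over 8 mm) stands in the deck's black slot up to 12 mm to the -y or +y side of here (fixture's axes); where is not reported: see it from above or find it by feel. It is fixed and does not sink with the deck.
- deck_top (a point): Centre of the top surface of the white deck (136 x 150 mm in x, y; axes as the fixture's), 48 mm above the bench at rest. The four wells are centred 36 mm either way in x and 40 mm either way in y from here. The surface is flat apart from wells and pin.
- deck (a joint): How far the sprung deck is pushed down, m: 0 at rest (top stop), 0.008 at the bottom stop. The weight of the cover does not sink it; with the cover on it starts to move at about 4 N of push and needs about 12 N at the bottom stop; let go, it springs back up.
- plug1_c (a point): Centre (half-way up) of one of four round amber resin plugs, 20 mm thick, 20 to 45 g, standing loosely one in each well (21 mm deep, 22 mm wide) of the white deck; which stands where changes. Three are 19.5 mm tall and end 1.5 mm below the deck's surface; one, cut too long, is 34 mm tall, stands 13 mm proud, and has its centre 7 mm higher.
- plug2_c (a point): Centre (half-way up) of one of four round amber resin plugs, 20 mm thick, 20 to 45 g, standing loosely one in each well (21 mm deep, 22 mm wide) of the white deck; which stands where changes. Three are 19.5 mm tall and end 1.5 mm below the deck's surface; one, cut too long, is 34 mm tall, stands 13 mm proud, and has its centre 7 mm higher.
- plug3_c (a point): Centre (half-way up) of one of four round amber resin plugs, 20 mm thick, 20 to 45 g, standing loosely one in each well (21 mm deep, 22 mm wide) of the white deck; which stands where changes. Three are 19.5 mm tall and end 1.5 mm below the deck's surface; one, cut too long, is 34 mm tall, stands 13 mm proud, and has its centre 7 mm higher.
- plug4_c (a point): Centre (half-way up) of one of four round amber resin plugs, 20 mm thick, 20 to 45 g, standing loosely one in each well (21 mm deep, 22 mm wide) of the white deck; which stands where changes. Three are 19.5 mm tall and end 1.5 mm below the deck's surface; one, cut too long, is 34 mm tall, stands 13 mm proud, and has its centre 7 mm higher.
- cover_handle (a point): Grip point on the square black handle (30 x 30 mm, faces square to the cover, from 8 to 48 mm above its underside) at the middle of the loose blue cover; on its axis, 28 mm above the underside. The plate is 124 x 136 mm (x, y), 8 mm thick, 240 to 375 g in all, and lies flat on the bench.
- cover_hole (a point): Centre of the round hole in the plane of the cover's underside, 28 mm straight below the grip point: 11.5 mm wide, over 35 mm deep into the hollow handle. Axes are the cover's; half a turn makes no difference. Within about 3 mm the pin's tapered nose guides the hole on; further off the plate rests on the pin's tip.
- tray: Red reject tray fixed on the bench, open, 110 x 110 mm outside, walls 4 mm thick and 22 mm high. Origin at the centre of its underside.
- tray_floor (a point): Centre of the tray's inner floor, 5 mm above the bench; axes are the tray's.
- bottle1: Bystander: white jar with red cap, 48 mm across, 85 mm high; origin at the centre of its foot.
- bottle2: Bystander: amber bottle with red cap, 44 mm across, 100 mm high; origin at the centre of its foot.
- beaker: Bystander: glass beaker, 66 mm across, 85 mm high; origin at the centre of its foot.
- dish: Bystander: covered culture dish, 63 mm across, 15 mm high; origin at the centre of its foot.
- weight: Bystander: brass weight with a small knob, 38 mm across, 45 mm high; origin at the centre of its foot.
There are look-alikes about, which are no part of the job. Of the things that look like the part that bears cover_handle, the middle-sized one is meant.

How it is judged:
On the way, in this order (a step that is already met when the one before it is completed fails the run):
1. the long plug lies in the reject tray, let go, the cover not yet on the deck (x of plug3_c in the frame of tray_floor between -0.051 and 0.051 m and y of plug3_c in the frame of tray_floor between -0.051 and 0.051 m and z of plug3_c in the frame of tray_floor between 0.004 and 0.024 m and contact force between the fingers and plug3 below 0.1 N and horizontal distance between cover_hole and deck_top above 0.05 m), for 0.2 s.
2. the cover has dropped over the pin and lies flat on the deck (z of cover_hole in the frame of deck_top between -0.003 and 0.003 m and x of cover_hole in the frame of deck_top between -0.007 and 0.007 m and y of cover_hole in the frame of deck_top between -0.02 and 0.02 m and angle between the x axis of cover_hole and the x axis of fixture, either way round below 0.17 rad and angle between cover_hole's own z axis and vertical below 0.06 rad), for 0.05 s.
At the end, for the whole second after the job is handed in: Deck held over 6 of its 8 mm down; cover gripped, still, flat on it (3 mm, 0.06 rad), square (0.17 rad), hole within 7 mm in x and 20 mm in y of the deck centre; long plug resting in the tray, let go; other plugs within 16 mm of their starts (all of step 2 and value of joint deck above 0.006 m and contact force between the fingers and cover above 1 N and x of plug3_c in the frame of tray_floor between -0.051 and 0.051 m and y of plug3_c in the frame of tray_floor between -0.051 and 0.051 m and z of plug3_c in the frame of tray_floor between 0.004 and 0.024 m and contact force between the fingers and plug3 below 0.1 N and linear speed of each of plug3, cover below 0.02 m/s and distance of each of plug1_c, plug2_c, plug4_c from where it was at the start of the episode below 0.016 m); the arm keeps its last pose, push and grip.
It fails at once if a bystander on the bench is moved by more than 25 mm or tipped (distance of any of bottle1, bottle2, beaker, dish, weight from where it was at the start of the episode above 0.025 m or angle between any of bottle1, bottle2, beaker, dish, weight's own z axis and vertical above 0.5 rad).
It fails at once if a good plug is lifted out of its well (distance of any of plug1_c, plug2_c, plug4_c from where it was at the start of the episode above 0.025 m).
It also fails if it takes over 58 s, if anything falls off the work surface, if the arm or the gripper's body presses on something with over 40 N, if the wrist force passes 120 N, or if a joint passes its speed limit or range.

### The arm

A 6-joint arm with a two-finger parallel gripper is mounted at the origin on the work surface. World frame = base frame: x ahead of the robot, y to its left, z up, the work surface at z = 0. Lengths are in m, angles in rad, forces in N, time in s.
With the tool pointing down it reaches from about 0.25 to 0.725 m from the base axis. Payload 9.7 kg.
Tool frame: the origin (TCP) lies midway between the tips of the shut fingers; the grasp point (between the pads) lies 19 mm behind it; y points along the fingers, z is the direction in which the jaws open and shut, and the axes are right-handed (so a half turn about y gives the same grasp; the last joint's range is limited). The gripper opens to 85 mm and grips with 20 to 120 N. Pads are 22 mm wide; open, the fingers measure 114 mm over their backs; the gripper's body (76 mm by 85 mm) begins 54 mm behind the grasp point. The pads swing forward as they close: fully open they stand 13 mm farther back than shut.
Start: joints at [-1.156, 0.087, 0.176, 1.66, 0, 1.571], TCP at [0.222, -0.503, 0.231] pointing down, gripper open.
Joint ranges: [-3.13, 3.13], [-0.85, 1.81], [-1.15, 1.24], [-2.2, 2.28], [-1.44, 1.52], [-3.14, 3.14]. Speed limits (rad/s): [2.22, 2.22, 2.57, 3.14, 3.14, 3.14].

### API

Orientations are given as a unit quaternion [w, x, y, z].
In Python, from workcell import get_obs, viewer, bot gives the robot as it stands.
- The arm moves only by the tool step_arm, never from a script. Its argument "commands" is a list of rows, each a list of 3 entries, a list of its own where there are three numbers: the shift along the world's x, y, z in m, then the turn about the world's z in rad, then the closure, from 0 (fully open) to 1 (shut). A call has 1 to 8 rows; each row is the pose to reach, as a shift and turn from the pose commanded when the call began; what a row does not reach only later rows make up. A row lasts 1/12 s, in which the tool goes at most 41.7 mm and 7.16 degrees, less where a joint would pass 70% of its speed; a pose out of reach is approached as far as the arm can. A call with a gripper value outside its range is refused whole. The fingers move at their own pace and stop on an object; "force" is the grip in N (left out, the last holds). Time passes only in rows, so rows that repeat a pose let the fingers close. It gives the time, the measured TCP pose, the force and the opening at its end, in the units of the state.
- get_obs(): the state, without advancing time (a new reading comes with each control period).
- viewer.read_camera(name): name is "side" or "top" or "wrist"; returns the picture (384x512x3 uint8, red, green, blue); there is no depth.
- viewer.get_calibration(name): a dict with "vfov" (degrees; the focal length in pixels is half the picture's height over the tangent of half this angle, whatever the lens; pixels are square), "cx", "cy" (the principal point, pixels), "dist_coeffs" ([k1, k2, p1, p2, k3] as OpenCV has them; the pictures are not rectified), "xyz" and "attitude" of the camera in the world. Camera axes: x right, y up, looking along -z (the intrinsics and any distortion apply to the point x, -y, -z); pixel columns grow to the right and rows downward; lengths in m; the calibration is good to about 2 mm. A picture is of the moment at which its call begins: read the wrist's pose just before it. get_calibration takes no time and is no camera call; for the wrist camera it gives the pose at the moment of the call.
- bot.hand_in(): hands the job in, once; it reports no verdict.
Trained networks look in the newest picture that a camera, given by its name, has taken for a name from the list of things; names that differ only in an ending like _2 or _b are one class to them, and where a whole thing is asked for, a point or a joint stands for the part that bears it (a point fixed in the world has none). Each returns a list of dicts, best first, with "p" (0 to 1); they miss things now and then, are a little off and sometimes report something else, mostly with a low value. They report only what shows in the picture. A call takes as long as a camera call. They do not tell look-alikes from the thing itself.
- viewer.trace(target, camera): "region" (384x512 bool, what is visible of it) and "bbox" ([left, top, width, height] in pixels, round what is visible of it).
The state is a dict: "t": time; "q": joint angles; "qvel": joint speeds; "effort": joint torques, N m; "tcp_pos": TCP position; "ee_rot": TCP orientation; "force": force on the tool from outside, world axes, zero at the start; "torque": the same for the moment, N m; "finger_gap": opening from 0.0 (shut) to 1.0 (fully open).
Only numpy, scipy, OpenCV 4.12 (cv2) and the standard library are available. Lean on these libraries where they do the work, as an engineer would, in place of code of your own. Each camera call takes 0.05 s, during which the arm holds its last target. There are 200 camera calls.

## Working session

There is one attempt and no reset: what is moved stays moved. The work goes in short steps, Python scripts to look and compute and a tool call to move; the robot and the scene stay as the last step left them, time stands still between calls to the robot, and variables do not carry over. Pictures are saved under pics/ and viewed, about 8 in all and at most 12, crops included, and the job is handed in when it is done.

Besides the shell and the picture viewer there is one more tool, called after "Emit:" as a command line: name --argument value ..., lists and objects as JSON in quotes. step_arm: Moves the arm, as the interface text tells. Its arguments: {"type":"object","properties":{"commands":{"type":"array","items":{"type":"array"}},"force":{"type":"number"}},"required":["commands"]}

```bash
mkdir -p pics
cat > h.py <<'E'
import numpy as np, cv2
from scipy.spatial.transform import Rotation as R
from workcell import get_obs, viewer, bot
def K(c):
    f=192/np.tan(np.radians(c['vfov'])/2)
    return np.array([[f,0,c['cx']],[0,f,c['cy']],[0,0,1.]]),np.array(c['dist_coeffs'],float)
def Rc(c):
    a=np.array(c['attitude'],float)
    return a if a.shape==(3,3) else R.from_quat(a[[1,2,3,0]]).as_matrix()
def pix2w(c,uv,z):
    k,d=K(c); p=cv2.undistortPoints(np.array(uv,float).reshape(-1,1,2),k,d).reshape(-1,2)
    r=np.c_[p[:,0],-p[:,1],-np.ones(len(p))]@Rc(c).T; o=np.array(c['xyz'])
    return o+r*((z-o[2])/r[:,2])[:,None]
def w2pix(c,P):
    k,d=K(c); q=(np.atleast_2d(P)-np.array(c['xyz']))@Rc(c); q=q*[1,-1,-1]
    return cv2.projectPoints(q,np.zeros(3),np.zeros(3),k,d)[0].reshape(-1,2)
def save(n,im): cv2.imwrite('pics/'+n,im[:,:,::-1])
E
python3 - <<'E'
from h import *
s=get_obs();print(s['t'],s['tcp_pos'],s['ee_rot'],s['force'])
im={}
for n in ['top','side','wrist']:
    c=viewer.get_calibration(n);print(n,c);im[n]=viewer.read_camera(n)
save('top.png',cv2.resize(im['top'],(800,600),interpolation=cv2.INTER_CUBIC)); save('side.png',im['side']);save('wr.png',im['wrist'])
c=viewer.get_calibration('top')
for t in ['fixture','deck','plug1_c','cover_handle','tray','bottle1','bottle2','beaker','dish','weight']:
    for r in viewer.trace(t,'top')[:5]:
        m=r['region'];v,u=np.nonzero(m); print(t,round(r['p'],2),r['bbox'],u.mean().round(1),v.mean().round(1),m.sum(),pix2w(c,[[u.mean(),v.mean()]],0.03).round(3)[0])
E
```

```text
0.0 [ 0.22155042 -0.5031553   0.23059457] [ 0.14550563 -0.14569493  0.69240834 -0.69149966] [-0.93986828  0.09788478  0.12695353]
top {'vfov': 53.96713088179333, 'cx': 253.74277461833705, 'cy': 197.7094804480216, 'dist_coeffs': array([-0.058707,  0.      ,  0.      ,  0.      ,  0.      ]), 'xyz': array([ 0.31929513, -0.03760357,  1.32418503]), 'attitude': array([-0.70231987, -0.06263993,  0.04963635,  0.70736078])}
side {'vfov': 43.78725178616846, 'cx': 258.7895314684116, 'cy': 184.3227880051602, 'dist_coeffs': array([-0.02064712,  0.        ,  0.        ,  0.        ,  0.        ]), 'xyz': array([ 0.42637256, -0.98456076,  1.0366703 ]), 'attitude': array([ 0.9216906 ,  0.38280368, -0.02026834, -0.0594724 ])}
wrist {'vfov': 69.63941723519636, 'cx': 256.27705088511266, 'cy': 190.70665874912936, 'dist_coeffs': array([-0.06614726,  0.        ,  0.        ,  0.        ,  0.        ]), 'xyz': array([ 0.28749008, -0.47385567,  0.37442799]), 'attitude': array([ 0.8285434 , -0.12062144,  0.07890965, -0.54105412])}
fixture 0.96 [212.9, 159.2, 56.8, 55.1] 239.2 185.6 2571 [0.57  0.036 0.03 ]

[... 535 characters left out ...]
.293 0.03 ]
bottle1 0.55 [163.3, 136.6, 15.8, 17.0] 171.6 145.9 182 [0.717 0.279 0.03 ]
bottle1 0.52 [282.9, 127.1, 14.7, 19.1] 288.6 135.6 236 [ 0.751 -0.14   0.03 ]
bottle2 0.55 [163.3, 136.6, 15.8, 17.0] 171.6 145.9 182 [0.717 0.279 0.03 ]
bottle2 0.52 [282.9, 127.1, 14.7, 19.1] 288.6 135.6 236 [ 0.751 -0.14   0.03 ]
beaker 0.92 [123.6, 143.5, 26.7, 21.2] 136.5 156.1 373 [0.681 0.405 0.03 ]
beaker 0.46 [217.5, 164.4, 43.9, 42.9] 239.3 184.1 1555 [0.576 0.036 0.03 ]
dish 0.52 [278.6, 224.7, 16.6, 17.5] 287.4 232.6 223 [ 0.405 -0.129  0.03 ]
dish 0.28 [217.8, 164.0, 43.4, 41.5] 239.4 184.2 1620 [0.575 0.036 0.03 ]
weight 0.51 [306.0, 131.1, 11.5, 13.6] 312.9 137.4 108 [ 0.743 -0.227  0.03 ]
```

View pics/top.png

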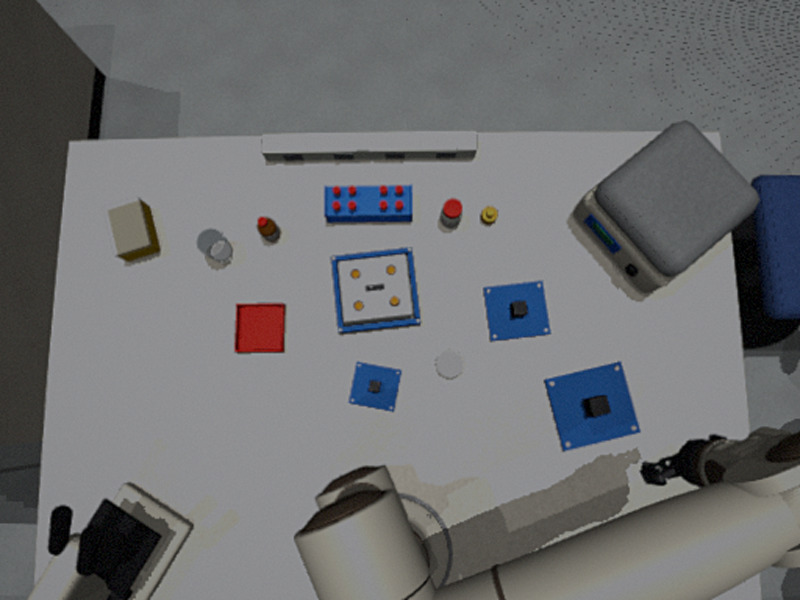

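View pics/side.png

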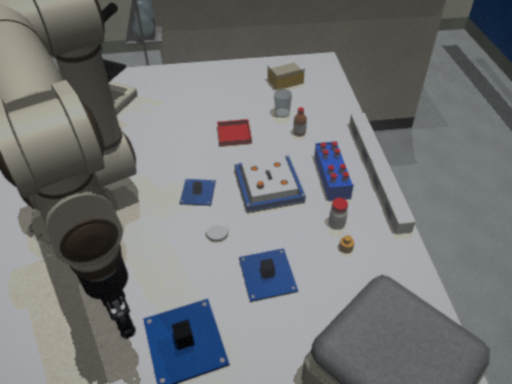

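The side view shows the long plug at about (260,184), the well at low x and low y. In the top view that is about (394,301) of 800x600. The middle-sized cover is at (517,311), at about world (0.52,-0.28).

Run:
```python
from h import *
s=get_obs();q=s['ee_rot'];M=R.from_quat(np.array(q)[[1,2,3,0]]).as_matrix();print(M.round(3))
c=viewer.get_calibration('wrist');print('cam look',-Rc(c)[:,2],'up',Rc(c)[:,1])
im=viewer.read_camera('top');c=viewer.get_calibration('top')
for t,z,k in [('fixture',.03,1),('deck',.048,1),('cover_handle',.008,3),('tray',.022,1)]:
    for r in viewer.trace(t,'top')[:k]:
        cs=cv2.findContours(r['region'].astype(np.uint8),0,2)[0];cn=max(cs,key=cv2.contourArea).reshape(-1,2)
        w=pix2w(c,cn,z)[:,:2]; b=cv2.minAreaRect((w*1000).astype(np.float32));print(t,b)
print(pix2w(c,np.array([[394,301],[355,273],[391,269],[359,305]])*.64,.055).round(3))
```

```text
[[-0.915  0.     0.403]
 [-0.403 -0.    -0.915]
 [-0.    -1.     0.   ]]
cam look [-0.26081721 -0.11555832 -0.958447  ] up [ 0.87767629  0.38510511 -0.28526897]
fixture ((572.1863403320312, 34.801918029785156), (178.4794158935547, 185.2322540283203), 5.891445159912109)
cover_handle ((357.920654296875, 36.92265319824219), (104.02055358886719, 96.52923583984375), 78.53721618652344)
cover_handle ((313.1662902832031, -443.2937316894531), (161.53219604492188, 180.14678955078125), 12.38859748840332)
cover_handle ((524.7013549804688, -283.0009765625), (127.40718841552734, 139.51319885253906), 6.324090480804443)
tray ((489.234130859375, 294.1288146972656), (110.85269927978516, 109.79359436035156), 89.52445983886719)
[[ 0.54  -0.009  0.055]
 [ 0.604  0.076  0.055]
 [ 0.612 -0.003  0.055]
 [ 0.532  0.067  0.055]]
```

Emit:
step_arm --commands '[[[0.035,0.029,0.01],-0.1,0],[[0.07,0.058,0.02],-0.2,0],[[0.105,0.087,0.02],-0.31,0],[[0.14,0.116,0.02],-0.31,0],[[0.175,0.145,0.02],-0.31,0],[[0.21,0.174,0.02],-0.31,0],[[0.245,0.203,0.02],-0.31,0],[[0.28,0.235,0.02],-0.31,0]]'

```text
t: 1.57
tcp_pos: [0.4766, -0.2901, 0.2515]
ee_rot: [-0.037, 0.037, -0.706, 0.706]
force: [0.1, -0.3, -0.4]
finger_gap: 0.997
```

Emit:
step_arm --commands '[[[0.015,-0.01,0.0],0,0],[[0.015,-0.01,0],0,0],[[0.015,-0.01,0],0,0]]'

```text
t: 1.82
tcp_pos: [0.4907, -0.3013, 0.2506]
ee_rot: [0.037, -0.038, 0.706, -0.706]
force: [-0.7, -0.0, 0.3]
finger_gap: 0.999
```

```bash
cat >> h.py <<'E'
def look(n,ts):
    s=get_obs();print(s['t'],s['tcp_pos'].round(4),s['ee_rot'].round(4),s['force'].round(2))
    c=viewer.get_calibration('wrist');im=viewer.read_camera('wrist');save(n,im)
    for t,z,k in ts:
        for r in viewer.trace(t,'wrist')[:k]:
            cs=cv2.findContours(r['region'].astype(np.uint8),0,2)[0];cn=max(cs,key=cv2.contourArea).reshape(-1,2)
            b=cv2.minAreaRect((pix2w(c,cn,z)[:,:2]*1000).astype(np.float32));print(t,round(r['p'],2),np.round(b[0],1),np.round(b[1],1),round(b[2],1))
    return c,im
E
python3 - <<'E'
from h import *
c,im=look('w1.png',[('cover_handle',.008,2)])
E
```

```text
1.8167 [ 0.4907 -0.3013  0.2506] [ 0.0372 -0.0379  0.7063 -0.7059] [-0.66 -0.02  0.28]
cover_handle 0.97 [360.5  33.8] [107.4  98.3] 78.5
cover_handle 0.96 [ 527.2 -283.5] [127.2 138.9] 6.0
```

View pics/w1.png

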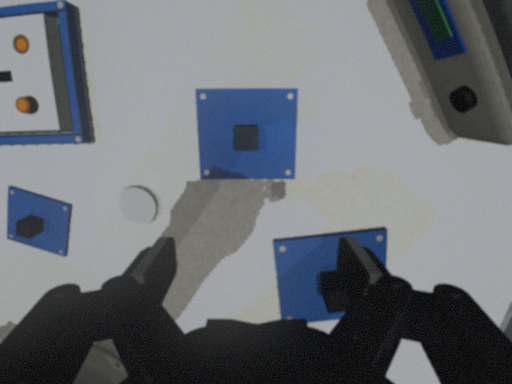

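The wrist picture shows the middle cover at (246,134), with the small and large look-alikes to either side. The cover is square to the jaws. Next I'll go to the fixture.

Emit:
step_arm --commands '[[[0.005,0.04,-0.01],0,0],[[0.01,0.08,-0.02],0,0],[[0.015,0.12,-0.03],0,0],[[0.02,0.16,-0.03],0,0],[[0.025,0.2,-0.03],0,0],[[0.03,0.24,-0.03],0,0],[[0.035,0.28,-0.03],0,0],[[0.035,0.31,-0.03],0,0]]'

```text
t: 2.58
tcp_pos: [0.5248, 0.01, 0.2217]
ee_rot: [0.037, -0.036, 0.706, -0.706]
force: [0.8, 0.9, -0.7]
finger_gap: 1.001
```

Emit:
step_arm --commands '[[[0,0,0],0,0],[[0,0,0],0,0]]'

```text
t: 2.75
tcp_pos: [0.5247, 0.0088, 0.2217]
ee_rot: [-0.038, 0.037, -0.706, 0.706]
force: [0.4, -0.8, -0.3]
finger_gap: 0.996
```

Run:
```python
from h import *
c,im=look('w2.png',[('fixture',.03,1),('deck',.048,1),('plug1_c',.0465,5),('pin_mid',.061,1)])
print(c)
```

```text
2.75 [0.5247 0.0088 0.2217] [-0.0377  0.0374 -0.7061  0.7062] [ 0.39 -0.85 -0.34]
fixture 0.66 [575.   35.1] [174.9 186.2] 6.0
deck 0.62 [574.8  35.4] [135.6 151.5] 6.0
plug1_c 0.52 [575.8  34.2] [168.5 178.2] 6.0
plug1_c 0.5 [535.3  70.8] [18.7 19.6] 49.3
pin_mid 0.75 [576.6  33.7] [160.6 170.2] 5.9
{'vfov': 69.63941723519636, 'cx': 256.27705088511266, 'cy': 190.70665874912936, 'dist_coeffs': array([-0.06614726,  0.        ,  0.        ,  0.        ,  0.        ]), 'xyz': array([0.59615989, 0.01684693, 0.36550789]), 'attitude': array([ 0.73554953, -0.1072632 ,  0.09564149, -0.66205302])}
```

View pics/w2.png

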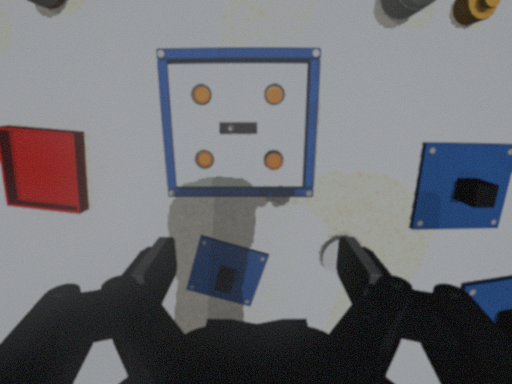

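Run:
```python
from h import *
c=viewer.get_calibration('wrist');im=cv2.imread('pics/w2.png')
a=np.radians(6);T=np.array([[np.cos(a),-np.sin(a)],[np.sin(a),np.cos(a)]]);o=np.array([.5747,.0353])
hsv=cv2.cvtColor(im,cv2.COLOR_BGR2HSV);m=cv2.inRange(hsv,(8,120,90),(25,255,255));m[:70]=0;m[185:]=0
n,l,st,ce=cv2.connectedComponentsWithStats(m)
for i in range(1,n):
    if st[i,4]>40:
        for z in (.0465,.061): print(ce[i].round(1),st[i],z,((pix2w(c,[ce[i]],z)[0,:2]-o)@T*1000).round(1))
g=cv2.cvtColor(im,cv2.COLOR_BGR2GRAY)[120:137,215:262];print(g[2:15:1,::1])
for u in (229,231,233): print(u,((pix2w(c,[[u,128]],.061)[0,:2]-o)@T*1000).round(1))
cv2.imwrite('pics/w2z.png',cv2.resize(im[75:180,180:300],None,fx=5,fy=5,interpolation=cv2.INTER_CUBIC))
```

```text
[200.7  94.6] [194  87  14  15 152] 0.0465 [35.7 37.9]
[200.7  94.6] [194  87  14  15 152] 0.061 [35.  35.2]
[274.   94.4] [268  88  13  14 134] 0.0465 [ 35.4 -42.8]
[274.   94.4] [268  88  13  14 134] 0.061 [ 34.6 -41.9]
[204.2 159. ] [198 152  14  14 146] 0.0465 [-36.1  37.8]
[204.2 159. ] [198 152  14  14 146] 0.061 [-33.6  35.1]
[273.5 161.2] [267 155  14  14 159] 0.0465 [-39.1 -43.2]
[273.5 161.2] [267 155  14  14 159] 0.061 [-36.4 -42.2]
[[159 158 156 154 136 118 117 116 113 112 117 114 115 112 115 115 117 114
  113 112 113 111 113 109 111 114 112 115 112 113 112 113 114 116 115 113
  113 110 113 108 114 128 147 152 155 156 159]
 [158 158 155 147 122  94  85  85  82  81  82  84  86  82  87  85  87  85
   81  81  82  83  79  82  79  82  82  83  86  87  81  84  84  81  83  85
   82  85  85  82  89 107 135 155 158 158 158]
 [157 156 157 144 117  85  71  66  69  70  68  68  68  71  77  81  80  77
   71  71  69  69  68  66  67  70  68  69  71  67  69  66  68  68  68  72
   69  68  71  67  79 104 134 151 158 158 158]
 [158 157 156 149 114  86  67  67  68  63  67  66  73  80  87  89  
[... 1225 characters left out ...]
8  68  69  68  66  67  68
   66  66  68  66  71  99 132 153 160 157 154]
 [157 156 158 149 126  94  74  70  69  73  71  71  76  74  75  83  81  77
   73  81  73  75  76  73  72  72  74  78  74  75  74  81  75  75  77  78
   78  80  76  80  83 104 133 150 155 156 155]
 [153 156 157 152 139 114  98  98  93  97 100  98 100  98  97  99 101 105
  107 106 107 104 104  99  97 102  98 101  98 100  98 101 100 100  98 104
  107 107 106 107 109 120 138 154 157 157 156]
 [157 158 158 157 150 136 131 131 126 129 133 134 130 132 126 124 132 138
  136 138 136 135 134 131 133 133 135 131 133 132 137 134 132 130 125 130
  140 136 136 138 139 143 151 154 157 159 157]]
229 [0.1 6.3]
231 [0.1 4.2]
233 [0.1 2. ]
```

View pics/w2z.png

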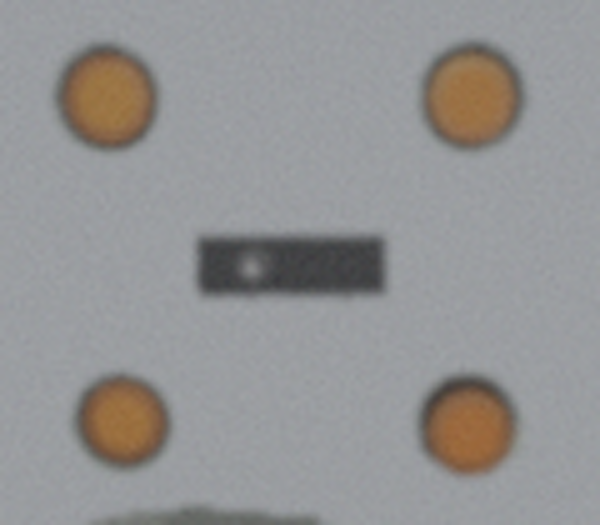

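The zoom shows the steel pin in the slot at (252,267) of the zoom, full-picture pixel (230,126). That is on the +y side, at about world (0.574,0.0405). The long plug is at about (0.543,-0.0105).

Emit:
step_arm --commands '[[[0.0185,-0.0193,-0.04],0,0],[[0.0185,-0.0193,-0.08],0,0],[[0.0185,-0.0193,-0.12],0,0.3],[[0.0185,-0.0193,-0.15],0,0.4],[[0.0185,-0.0193,-0.165],0,0.4],[[0.0185,-0.0193,-0.1715],0,0.4],[[0.0185,-0.0193,-0.1715],0,0.4]]' --force 30

```text
t: 3.58
tcp_pos: [0.5428, -0.0118, 0.0485]
ee_rot: [0.036, -0.037, 0.706, -0.706]
force: [0.0, 0.2, 0.5]
finger_gap: 0.601
```

Emit:
step_arm --commands '[[[0,0,0],0,1],[[0,0,0],0,1],[[0,0,0],0,1],[[0,0,0],0,1],[[0,0,0],0,1],[[0,0,0],0,1],[[0,0,0],0,1]]' --force 30

```text
t: 4.17
tcp_pos: [0.5448, -0.01, 0.0519]
ee_rot: [0.038, -0.036, 0.707, -0.706]
force: [-1.3, 5.2, 5.6]
finger_gap: 0.211
```

Emit:
step_arm --commands '[[[0,0,0.01],0,1],[[0,0,0.03],0,1],[[0,0,0.06],0,1],[[0,0,0.09],0,1],[[0,0,0.09],0,1]]'

```text
t: 4.58
tcp_pos: [0.5462, -0.0112, 0.1476]
ee_rot: [-0.04, 0.034, -0.706, 0.707]
force: [1.7, -0.5, 0.6]
finger_gap: 0.212
```

Run:
```python
from h import *
s=get_obs();print(s['finger_gap'],s['force'],s['tcp_pos'])
c,im=look('w3.png',[('tray',.022,2)])
```

```text
0.21150977443751418 [ 1.65892441 -0.48063214  0.60017887] [ 0.54618163 -0.0111832   0.14755994]
4.5833 [ 0.5462 -0.0112  0.1476] [-0.0405  0.0336 -0.7057  0.7065] [ 1.66 -0.48  0.6 ]
tray 0.56 [492.9 243.2] [ 50.  121.8] 80.3
tray 0.27 [526.6  79.1] [20.9 20.4] 47.7
```

View pics/w3.png

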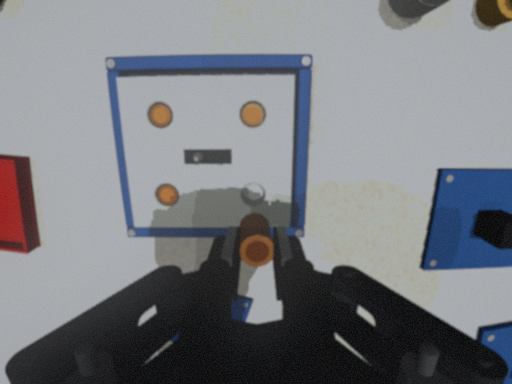

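The plug is in the jaws at (257,245), its well at (254,193) is empty, and the other three are in place. Now to the tray.

Emit:
step_arm --commands '[[[-0.005,0.04,0],0,1],[[-0.012,0.08,0],0,1],[[-0.02,0.12,0],0,1],[[-0.03,0.16,0],0,1],[[-0.037,0.2,0],0,1],[[-0.045,0.24,0],0,1],[[-0.051,0.28,0],0,1],[[-0.057,0.305,0],0,1]]'

```text
t: 5.35
tcp_pos: [0.5215, 0.0951, 0.1397]
ee_rot: [0.057, -0.059, 0.715, -0.694]
force: [0.0, -0.2, 0.1]
finger_gap: 0.211
```

Emit:
step_arm --commands '[[[0,0,0],0,1],[[0,0,0],0,1]]'

```text
t: 5.52
tcp_pos: [0.5215, 0.0952, 0.1398]
ee_rot: [0.057, -0.06, 0.715, -0.694]
force: [0.2, -0.2, -0.7]
finger_gap: 0.211
```

Run:
```python
from h import *
s=get_obs();print(s['q'].round(3),s['effort'].round(1),R.from_quat(s['ee_rot'][[1,2,3,0]]).as_matrix().round(3))
```

```text
[ 0.164  0.025 -0.066  1.481  0.031  3.141] [  0.1 -48.9  47.2   0.    0.1   0. ] [[-0.986 -0.006  0.164]
 [-0.164  0.03  -0.986]
 [ 0.001 -1.    -0.031]]
```

Joint 6 has hit its limit. I'll turn the tool +87° so the jaws lie along x, which also suits the cover.

Emit:
step_arm --commands '[[[0,0,0.01],0.125,1],[[0,0.01,0.01],0.25,1],[[-0.005,0.03,0.01],0.375,1],[[-0.008,0.05,0.01],0.5,1],[[-0.012,0.075,0.01],0.625,1],[[-0.016,0.1,0.01],0.75,1],[[-0.02,0.125,0.01],0.875,1],[[-0.024,0.15,0.01],1.0,1]]'

```text
t: 6.18
tcp_pos: [0.4974, 0.2466, 0.1498]
ee_rot: [0.385, -0.397, 0.598, -0.58]
force: [0.5, -0.4, -0.5]
finger_gap: 0.209
```

Emit:
step_arm --commands '[[[-0.005,0.03,0],0.125,1],[[-0.0085,0.049,0],0.25,1],[[-0.0085,0.049,0],0.375,1],[[-0.0085,0.049,0],0.511,1],[[-0.0085,0.049,0],0.511,1]]'

```text
t: 6.6
tcp_pos: [0.4889, 0.2951, 0.1495]
ee_rot: [-0.519, 0.536, -0.478, 0.464]
force: [0.4, -0.4, -0.3]
finger_gap: 0.211
```

Run:
```python
from h import *
c,im=look('w4.png',[('tray',.022,2)])
s=get_obs();print(s['finger_gap'],s['q'].round(3),R.from_quat(s['ee_rot'][[1,2,3,0]]).as_matrix().round(3))
```

```text
6.6 [0.4889 0.2951 0.1495] [-0.5187  0.5357 -0.4781  0.464 ] [ 0.38 -0.44 -0.34]
tray 0.71 [619.1  99.5] [ 6.  33.8] 53.5
tray 0.55 [491.6 298.7] [112.1 111.4] 0.1
0.21063582740325074 [0.536 0.151 0.088 1.537 0.012 2.004] [[ 0.102 -0.031  0.994]
 [-0.995 -0.004  0.102]
 [ 0.001 -1.    -0.031]]
```

Emit:
step_arm --commands '[[[0.001,0.002,-0.04],0,1],[[0.001,0.002,-0.08],0,1],[[0.001,0.002,-0.1],0,1],[[0.001,0.002,-0.11],0,1],[[0.001,0.002,-0.117],0,1],[[0.001,0.002,-0.117],0,1]]'

```text
t: 7.2
tcp_pos: [0.4899, 0.2965, 0.0325]
ee_rot: [-0.517, 0.534, -0.48, 0.466]
force: [0.3, -0.4, -0.7]
finger_gap: 0.214
```

Emit:
step_arm --commands '[[[0,0,0],0,0.6],[[0,0,0],0,0.6],[[0,0,0],0,0.6],[[0,0,0.02],0,0.6],[[0,0,0.06],0,0.6],[[0,0,0.1],0,0],[[0,0,0.14],0,0],[[0,0,0.14],0,0]]'

```text
t: 7.87
tcp_pos: [0.4921, 0.2982, 0.1826]
ee_rot: [-0.522, 0.53, -0.478, 0.467]
force: [0.2, 0.2, 1.2]
finger_gap: 0.813
```

Run:
```python
from h import *
c,im=look('w5.png',[('tray',.022,2),('plug1_c',.03,3)])
s=get_obs();print(s['finger_gap'],R.from_quat(s['ee_rot'][[1,2,3,0]]).as_matrix().round(3))
```

```text
7.8667 [0.4921 0.2982 0.1826] [-0.5217  0.5299 -0.4785  0.467 ] [0.18 0.21 1.19]
tray 0.72 [490.9 298.2] [113.2 112.6] 0.0
0.993531236252882 [[ 0.106 -0.029  0.994]
 [-0.994 -0.003  0.106]
 [ 0.    -1.    -0.029]]
```

View pics/w5.png

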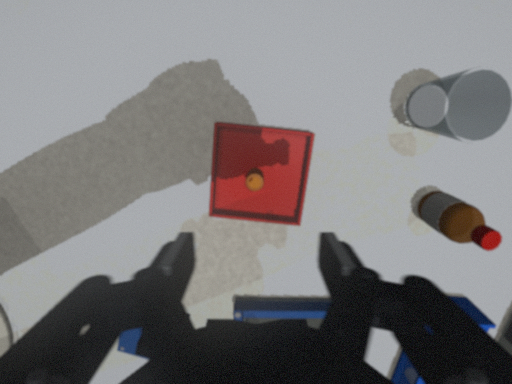

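The plug stands in the tray at (255,180), inside the walls. Next, the cover.

Emit:
step_arm --commands '[[[0.003,-0.04,0.02],0,0],[[0.005,-0.08,0.02],0,0],[[0.008,-0.12,0.02],0,0],[[0.01,-0.16,0.02],0,0],[[0.012,-0.2,0.02],0,0],[[0.015,-0.24,0.02],0,0],[[0.017,-0.28,0.02],0,0],[[0.02,-0.32,0.02],0,0]]'

```text
t: 8.68
tcp_pos: [0.5089, -0.025, 0.1915]
ee_rot: [-0.517, 0.535, -0.48, 0.465]
force: [0.9, 0.1, 0.4]
finger_gap: 1.003
```

Emit:
step_arm --commands '[[[0.003,-0.04,-0.01],0,0],[[0.005,-0.08,-0.02],0,0],[[0.008,-0.12,-0.03],0,0],[[0.01,-0.16,-0.03],0,0],[[0.012,-0.2,-0.03],0,0],[[0.0145,-0.24,-0.03],0,0],[[0.0145,-0.261,-0.03],0,0],[[0.0145,-0.261,-0.03],0,0]]'

```text
t: 9.35
tcp_pos: [0.5232, -0.2879, 0.1604]
ee_rot: [-0.516, 0.534, -0.482, 0.466]
force: [1.0, 0.6, 0.6]
finger_gap: 1.001
```

Run:
```python
from h import *
c,im=look('w6.png',[('cover_handle',.008,2)])
s=get_obs();print(s['q'].round(2),s['finger_gap'],R.from_quat(s['ee_rot'][[1,2,3,0]]).as_matrix().round(3))
```

```text
9.35 [ 0.5232 -0.2879  0.1604] [-0.516   0.5337 -0.4817  0.4658] [1.   0.57 0.61]
cover_handle 0.68 [ 304.1 -412.2] [171.2 119.5] 13.4
cover_handle 0.56 [ 526.7 -284.1] [124.8 136.2] 6.3
[-0.49  0.21  0.18  1.57 -0.02  0.98] 0.997175393118976 [[ 0.104 -0.033  0.994]
 [-0.995 -0.003  0.104]
 [-0.001 -0.999 -0.033]]
```

View pics/w6.png

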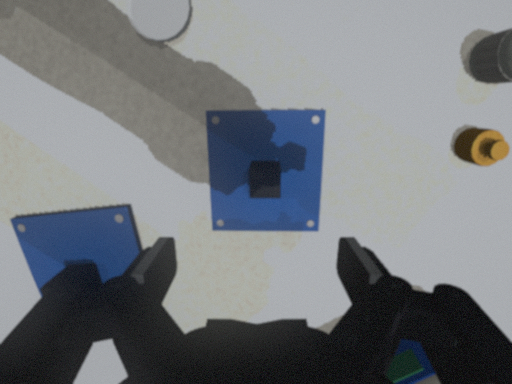

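The cover is at (265,172), square to the jaws, at (0.5267,-0.284). The large look-alike is at lower left. I'll go down and grip.

Emit:
step_arm --commands '[[[0.0035,0.004,-0.03],0,0.1],[[0.0035,0.004,-0.07],0,0.3],[[0.0035,0.004,-0.11],0,0.3],[[0.0035,0.004,-0.135],0,0.3],[[0.0035,0.004,-0.1445],0,0.3],[[0.0035,0.004,-0.1445],0,0.3]]'

```text
t: 9.95
tcp_pos: [0.5264, -0.2782, 0.0156]
ee_rot: [-0.517, 0.535, -0.481, 0.464]
force: [0.2, -0.5, 0.6]
finger_gap: 0.698
```

Emit:
step_arm --commands '[[[0,0,0],0,1],[[0,0,0],0,1],[[0,0,0],0,1],[[0,0,0],0,1],[[0,0,0],0,1],[[0,0,0],0,1]]' --force 40

```text
t: 10.45
tcp_pos: [0.5291, -0.2805, 0.0212]
ee_rot: [-0.518, 0.534, -0.478, 0.467]
force: [-3.7, 2.2, 5.9]
finger_gap: 0.346
```

Emit:
step_arm --commands '[[[0,0,0.02],0,1],[[0,0,0.06],0,1],[[0,0,0.1],0,1],[[0,0,0.1],0,1]]'

```text
t: 10.78
tcp_pos: [0.5309, -0.2817, 0.1284]
ee_rot: [-0.519, 0.533, -0.475, 0.47]
force: [1.7, -0.3, -1.5]
finger_gap: 0.347
```

Emit:
step_arm --commands '[[[0.006,0.04,0],0,1],[[0.012,0.08,0],0,1],[[0.018,0.12,0],0,1],[[0.024,0.16,0],0,1],[[0.03,0.2,0],0,1],[[0.036,0.24,0],0,1],[[0.042,0.28,0],0,1],[[0.047,0.32,0],0,1]]'

```text
t: 11.45
tcp_pos: [0.5754, 0.0419, 0.1197]
ee_rot: [-0.518, 0.534, -0.479, 0.466]
force: [0.8, -0.1, -3.3]
finger_gap: 0.348
```

Emit:
step_arm --commands '[[[0,0.0,-0.01],0,1],[[0,0,-0.02],0,1],[[0,0,-0.025],0,1],[[0,0,-0.025],0,1],[[0,0,-0.025],0,1]]'

```text
t: 11.87
tcp_pos: [0.5747, 0.0387, 0.0933]
ee_rot: [-0.517, 0.534, -0.48, 0.466]
force: [-0.3, -0.4, -3.2]
finger_gap: 0.341
```

Run:
```python
from h import *
c,im=look('w7.png',[('cover_handle',.09,2),('fixture',.03,1)])
s=get_obs();print(c['xyz'],s['q'].round(2),s['finger_gap'],R.from_quat(s['ee_rot'][[1,2,3,0]]).as_matrix().round(3))
```

```text
11.8667 [0.5747 0.0387 0.0933] [-0.517   0.5339 -0.4802  0.4659] [-0.35 -0.37 -3.23]
cover_handle 0.88 [442.   63.4] [68.3 51.6] 79.9
cover_handle 0.76 [573.7  40.4] [118.2 128.3] 6.3
fixture 0.8 [571.9  55. ] [177.  146.9] 5.8
[0.57114047 0.1115924  0.23692256] [ 0.07  0.17  0.    1.43 -0.    1.53] 0.3412816835582581 [[ 0.105 -0.03   0.994]
 [-0.995 -0.004  0.105]
 [ 0.001 -1.    -0.03 ]]
```

View pics/w7.png

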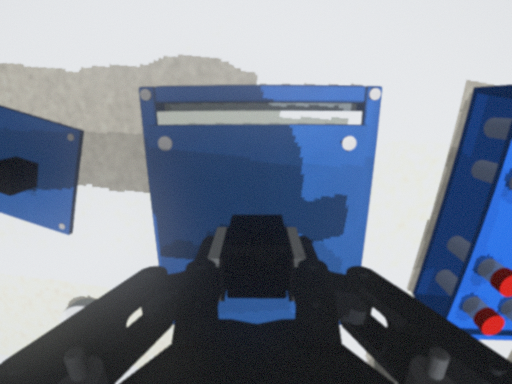

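The cover is held square, with its far edge at row 123, its screws at (165,143) and (349,143), and the fixture's rim screws at (145,94) and (375,94). I'll use these for a relative fix between cover and pin.

```bash
cat > fit.py <<'E'
from h import *
import pickle
def sc(im,u,v,r=9):
    g=cv2.cvtColor(im,cv2.COLOR_BGR2HSV)[v-r:v+r+1,u-r:u+r+1].astype(float)
    w=np.clip(150-g[:,:,1],0,None)*(g[:,:,1]<110); yy,xx=np.mgrid[v-r:v+r+1,u-r:u+r+1]
    return [(w*xx).sum()/w.sum(),(w*yy).sum()/w.sum()]
import sys
cw=viewer.get_calibration('wrist')
def cal(tcp,q): # wrist cam for stored tcp pose from current relative pose
    s=get_obs();M0=R.from_quat(s['ee_rot'][[1,2,3,0]]);M=R.from_quat(np.array(q)[[1,2,3,0]])
    if np.dot(M0.apply([1,0,0]),M0.apply([1,0,0]))<0: pass
    rel=M0.inv().apply(np.array(cw['xyz'])-s['tcp_pos']);rr=M0.inv().as_matrix()@Rc(cw)
    c=dict(cw);c['xyz']=np.array(tcp)+M.apply(rel);c['attitude']=M.as_matrix()@rr;return c
w2=cv2.imread('pics/w2.png');w6=cv2.imread('pics/w6.png');w7=cv2.imread('pics/w7.png')
c2=dict(cw,xyz=[0.59615989,0.01684693,0.36550789],attitude=[0.73554953,-0.1072632,0.09564149,-0.66205302])
c6=cal([0.5232,-0.2879,0.1604],[-0.516,0.5337,-0.4817,0.4658])
a=np.radians(6.1);T=np.array([[np.cos(a),-np.sin(a)],[np.sin(a),np.cos(a)]])
p2=[sc(w2,*p,4) for p in [(160,53),(316,52),(171,193),(309,193)]]
P2=pix2w(c2,p2,.03)[:,:2];pin=pix2w(c2,[[230,126.3]],.061)[0,:2]
print('fix screws w2',(P2*1000).round(1),'ctr',P2.mean(0),'pin',pin,'pin local',((pin-P2.mean(0))@T*1000).round(1))
p6=[sc(w6,*p,5) for p in [(215,119),(316,119),(220,223),(310,223)]]
P6=pix2w(c6,p6,.008)[:,:2];print('cover screws local',((P6-P6.mean(0))@T*1000).round(1),P6.mean(0))
p7=[sc(w7,*p,9) for p in [(165,143),(349,143)]];f7=[sc(w7,*p,7) for p in [(145,94),(375,94)]]
print(p7,f7)
L=np.linalg.norm(P6[0]-P6[1]);L=.108 if len(sys.argv)>1 else L
A=[np.linalg.norm(np.diff(pix2w(cw,p7,z)[:,:2],axis=0)) for z in (.06,.1)]
z=.06+(A[0]-L)/(A[0]-A[1])*.04;P7=pix2w(cw,p7,z)[:,:2]
cc=P7.mean(0)-((P6[:2].mean(0)-P6.mean(0)))
F7=pix2w(cw,f7,.03)[:,:2];print('fix screws w7',(F7*1000).round(1))
idx=[0,2]
print('plate top z',z,'sep',L,'cover ctr',cc,'P7',P7)
# fixture screws on +y side : choose from w2 those with larger y
s2=P2[np.argsort(-P2[:,1])[:2]];print('w2 +y screws mid',s2.mean(0),'w7 mid',F7.mean(0))
print('cover->pin shift', pin+(F7.mean(0)-s2.mean(0))-cc, 'no corr',pin-cc)
E
python3 fit.py
```

```text
fix screws w2 [[647.  131.3]
 [665.8 -43.8]
 [482.2 114.3]
 [500.6 -61.7]] ctr [0.57391903 0.03500772] pin [0.57555943 0.04280754] pin local [2.5 7.6]
cover screws local [[-52.5  58.7]
 [ 52.2  58.3]
 [-52.2 -58.6]
 [ 52.4 -58.4]] [ 0.52637745 -0.28356781]
[[np.float64(164.5217612524462), np.float64(143.00336594911937)], [np.float64(348.6349237774698), np.float64(142.73688378538904)]] [[np.float64(144.34689906769356), np.float64(93.91536278881232)], [np.float64(375.7119709456628), np.float64(93.7187223541463)]]
fix screws w7 [[482.4 113.7]
 [649.  131.1]]
plate top z 0.08100820104065967 sep 0.10469139016493194 cover ctr [0.5745738  0.03473465] P7 [[0.51619842 0.08720274]
 [0.62026979 0.09857978]]
w2 +y screws mid [0.56460544 0.12276378] w7 mid [0.56572123 0.12238971]
cover->pin shift [0.00210142 0.00769882] no corr [0.00098564 0.00807289]
```

Emit:
step_arm --commands '[[[0,0.004,0],0,1],[[0,0.0077,0],0,1],[[0,0.0077,0],0,1],[[0,0.0077,-0.006],0,1],[[0,0.0077,-0.011],0,1],[[0,0.0077,-0.015],0,1],[[0,0.0077,-0.018],0,1],[[0,0.0077,-0.018],0,1]]'

```text
t: 12.68
tcp_pos: [0.5743, 0.0475, 0.0741]
ee_rot: [-0.517, 0.535, -0.48, 0.465]
force: [-0.3, -0.1, -3.6]
finger_gap: 0.345
```

Emit:
step_arm --commands '[[[0,0,0],0,1],[[0,0,0],0,1]]'

```text
t: 12.85
tcp_pos: [0.5749, 0.0475, 0.0754]
ee_rot: [-0.517, 0.534, -0.48, 0.466]
force: [0.5, 0.5, -3.2]
finger_gap: 0.342
```

Emit:
step_arm --commands '[[[0,0,-0.002],0,1],[[0,0,-0.004],0,1],[[0,0,-0.005],0,1],[[0,0,-0.005],0,1]]'

```text
t: 13.18
tcp_pos: [0.575, 0.0474, 0.0707]
ee_rot: [-0.518, 0.534, -0.48, 0.466]
force: [-2.2, -1.3, 1.6]
finger_gap: 0.346
```

Emit:
step_arm --commands '[[[0,0,-0.002],0,1],[[0,0,-0.004],0,1],[[0,0,-0.004],0,1]]'

```text
t: 13.43
tcp_pos: [0.575, 0.0473, 0.0671]
ee_rot: [-0.518, 0.534, -0.479, 0.466]
force: [-4.6, -2.8, 5.4]
finger_gap: 0.343
```

Emit:
step_arm --commands '[[[0,0,-0.002],0,1],[[0,0,-0.004],0,1],[[0,0,-0.005],0,1],[[0,0,-0.005],0,1]]'

```text
t: 13.77
tcp_pos: [0.575, 0.0473, 0.0629]
ee_rot: [-0.518, 0.534, -0.479, 0.466]
force: [-7.4, -2.3, 11.6]
finger_gap: 0.345
```

Run:
```python
from h import *
c,im=look('w8.png',[('cover_handle',.05,1),('fixture',.03,1)])
sd=viewer.read_camera('side')
save('s8.png',np.vstack([cv2.resize(sd[130:230,210:330],(480,400),interpolation=cv2.INTER_CUBIC)]))
a=cv2.resize(im,(400,300));b=cv2.resize(sd[130:230,200:333],(400,300),interpolation=cv2.INTER_CUBIC);save('m8.png',np.hstack([a,b]))
```

```text
13.7667 [0.575  0.0473 0.0629] [-0.5177  0.5339 -0.4794  0.4661] [-7.38 -2.29 11.59]
cover_handle 0.88 [574.3  44.8] [126.1 136.2] 6.2
fixture 0.66 [570.9  66.6] [175.8 124. ] 6.1
```

View pics/m8.png

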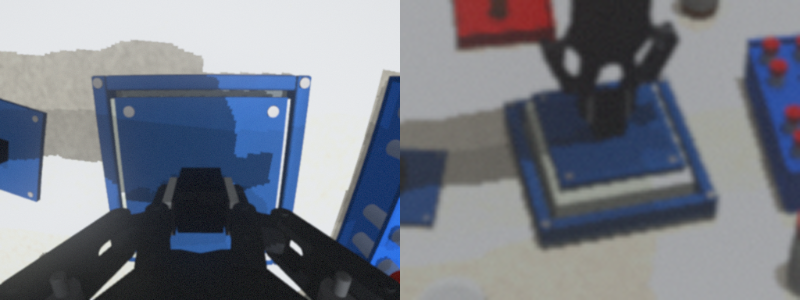

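The cover lies flat and square on the deck, with the white border even all round. I'll press on to the stop and ease the side load.

Emit:
step_arm --commands '[[[-0.001,-0.0005,-0.002],0,1],[[-0.002,-0.001,-0.004],0,1],[[-0.002,-0.001,-0.004],0,1],[[-0.002,-0.001,-0.004],0,1]]'

```text
t: 14.3
tcp_pos: [0.5744, 0.0471, 0.0609]
ee_rot: [-0.519, 0.533, -0.479, 0.467]
force: [-6.7, 0.4, 19.9]
finger_gap: 0.343
```

Emit:
step_arm --commands '[[[0,0,-0.002],0,1],[[0,0,-0.003],0,1],[[0,0,-0.003],0,1],[[0,0,-0.003],0,1]]'

```text
t: 14.63
tcp_pos: [0.5745, 0.0471, 0.0608]
ee_rot: [-0.52, 0.532, -0.478, 0.467]
force: [-15.1, 0.9, 40.5]
finger_gap: 0.343
```

It has hit the stop: z no longer changes while the force rises. I'll back off slightly to a moderate push and check.

Emit:
step_arm --commands '[[[-0.0005,0,0.001],0,1],[[-0.001,0,0.0018],0,1],[[-0.001,0,0.0018],0,1],[[-0.001,0,0.0018],0,1],[[-0.001,0,0.0018],0,1]]'

```text
t: 15.05
tcp_pos: [0.5744, 0.0471, 0.0608]
ee_rot: [-0.52, 0.532, -0.478, 0.467]
force: [-5.1, 0.2, 24.9]
finger_gap: 0.345
```

Run:
```python
from h import *
c,im=look('w9.png',[('cover_handle',.048,1),('fixture',.03,1)])
t=cv2.resize(viewer.read_camera('top')[150:230,140:280],(420,240),interpolation=cv2.INTER_CUBIC)
sd=viewer.read_camera('side');b=cv2.resize(sd[110:230,200:333],(266,240),interpolation=cv2.INTER_CUBIC);save('m9.png',np.hstack([t,b]))
```

```text
15.05 [0.5744 0.0471 0.0608] [-0.5198  0.532  -0.4779  0.4673] [-5.11  0.18 24.92]
cover_handle 0.7 [423.9  51. ] [84.6 38.8] 79.9
fixture 0.97 [571.   67.4] [176.1 122. ] 6.3
```

View pics/m9.png

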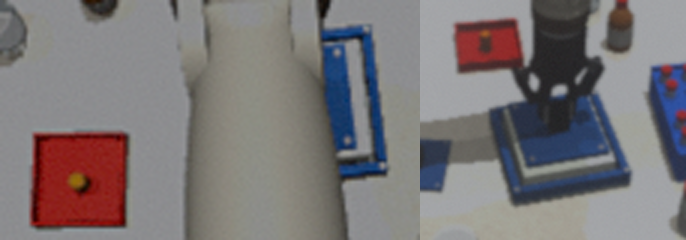

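The plug stands in the tray at (78,182) in the left half of the picture. The cover is flat and square on the sunk deck, still gripped, with about 28 N of push. I'm handing in.

```bash
python3 -c "
from h import *
print(bot.hand_in()); s=get_obs();print(s['t'],s['tcp_pos'],s['force'],s['finger_gap'])"
```

```text
the job is handed in; nothing more can be done
None
the job is handed in; nothing more can be done
```

The job is handed in at about 15 s of the 58 s allowed; the hand-in gave no verdict. The long plug is in the red tray, and the middle-sized blue cover is over the pin and pressed to the deck's stop, still gripped.

**Last checks:**
- **Plug:** the final pictures show the long plug upright inside the tray, let go.
- **Cover:** it looked flat, and in the last good network fit (just before the final press) it was square to the fixture within about 0.1°.
- **Press:** the push was about 28 N at hand-in. The tool height held at 0.0608 m while the force rose to 40 N on the wrist, which is the bottom stop; I then backed off.

**Not confirmed or not clean:**
- **Tilt:** joint 6 ran into its limit on the way to the tray and left the tool tilted about 0.03 rad. That is inside the 0.06 rad allowed, but it left a 5 N sideways load at the end.
- **Last network check:** the final cover detection picked up the small look-alike instead. I relied on the pictures and the earlier fit.
- **Other plugs:** the three good plugs were last seen in their wells before the cover hid them.
- **Bystanders:** I did not measure them again at the end.

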